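# Snap the keeper clip onto the dresser turntable's spindle

## Robot

A 7-joint arm with a two-finger parallel gripper is mounted at the origin on the work surface. World frame = base frame: x ahead of the robot, y to its left, z up, the work surface at z = 0. Lengths are in m, angles in rad, forces in N, time in s.
With the tool pointing down it reaches from about 0.425 to 1.025 m from the base axis. Payload 9.4 kg.
Tool frame: the origin (TCP) lies midway between the tips of the shut fingers; the grasp point (between the pads) lies 19 mm behind it; z points along the fingers, y is the line along which they close (so a half turn about z gives the same grasp; the last joint's range is limited). The gripper opens to 85 mm and grips with 20 to 120 N. Pads are 22 mm wide; open, the fingers measure 114 mm over their backs; the gripper's body (76 mm by 85 mm) begins 54 mm behind the grasp point. The pads swing forward as they close: fully open they stand 13 mm farther back than shut.
Start: joints at [1.091, 0.599, -0.003, 1.599, 0.002, 0.943, -0.08], TCP at [0.284, -0.667, 0.231] pointing down, gripper open.
Joint ranges: [-2.57, 2.57], [-0.35, 1.97], [-1.29, 1.29], [0.11, 2.56], [-1.05, 4.19], [0.11, 1.86], [-2.63, 2.63]. Speed limits (rad/s): [2.22, 2.22, 3.01, 3.01, 3.14, 3.14, 3.14].

## Interface

Orientations are given as a unit quaternion [x, y, z, w].
In Python, from station import state, snapshot, calibration, hand_in gives the robot as it stands.
- The arm moves only by the tool jog_arm, never from a script. Its argument "increments" is a list of rows, each a list of 3 entries, a list of its own where there are three numbers: the closure, from 0 (fully open) to 1 (shut), then the shift along the world's x, y, z in mm, then the turn, a rotation vector about the world's x, y, z in rad. A call has 1 to 10 rows; each row shifts and turns the commanded pose from where the row before left it; what a row does not reach is not made up. A row lasts 1/8 s, in which the tool goes at most 62.5 mm and 10.7 degrees, less where a joint would pass 70% of its speed; a pose out of reach is approached as far as the arm can. A call is refused whole if a number of a shift passes 62.5 or a number of a turn 0.188, either way. A call with a gripper value outside its range is refused whole. The fingers move at their own pace and stop on an object; the grip force is fixed at half the most. Time passes only in rows, so rows that do not move let the fingers close. It gives the time, the measured TCP pose, the force, the opening and the grip force at its end, in the units of the state.
- state(): the state, without advancing time (a new reading comes with each control period).
- snapshot(name): name is "scene" or "top"; returns the picture (480x640x3 uint8, red, green, blue); there is no depth.
- calibration(name): a dict with "camera_matrix" (3x3 intrinsics, pixels), "dist_coeffs" ([k1, k2, p1, p2, k3] as OpenCV has them; the pictures are not rectified), "rvec" (rotation vector, rad) and "tvec" (3), from world to camera coordinates, as OpenCV has them. Camera axes: x right, y down, z forward; pixel columns grow to the right and rows downward; lengths in m; the calibration is good to about 2 mm. A picture is of the moment at which its call begins. calibration takes no time and is no camera call.
- hand_in(): hands the job in; it is judged then, once.
The state is a dict: "clock": time; "joint_pos": joint angles; "dq": joint speeds; "joint_torque": joint torques, N m; "eef_pos": TCP position; "ee_rot": TCP orientation; "ft_force": force on the tool from outside, world axes, zero at the start; "torque": the same for the moment, N m; "width": finger opening in m; "grip_force": force on a finger pad.
Only numpy, scipy, OpenCV 4.12 (cv2) and the standard library are available. Lean on these libraries where they do the work, as an engineer would, in place of code of your own. Each camera call takes 0.05 s, during which the arm holds its last target. There are 200 camera calls.

## Task

Lock the round plate of the little turntable with its orange spring clip: pick the clip off the tray, push it sideways onto the groove of the spindle that stands up in the middle of the plate until it snaps fully home, and let go so that it stays there, lying level. Do not knock over or shove away the pacifier capsule or the cup of wooden spoons.

Things in the scene. Friction and masses are not known exactly. Their poses are not given: they have to be found in the camera images.
- clip: Orange spring clip flat on the tray, 45 g, 10 mm thick. Origin: seat centre, underside; x out of its mouth, z up. Tail back to x=-56 mm carries the fin to pinch across y: centre x=-42, 24 long, 12 thick in y, top at z=42. Flat seat wall at x=-11. Two sprung arms: noses 15 mm apart at x=10, lips flare to 41 apart (52 outside) at x=31; they spread at 5-15 N and close behind a 20 mm shaft.
- turntable: Fixed turntable beside the tray; origin: centre of its foot, on the dresser top, z up. Round aluminium plate, diameter 190 mm, flat top at z=30 mm, does not turn. Central upright spindle: groove 20 mm in diameter from z=30 to 52, then black head 28 in diameter to z=62. Slide the clip in level from any side, underside at z=30 to 42; home when its origin is on the spindle axis (1-3 mm play).
- capsule: Bystander: pacifier capsule, white with mint green top, diameter 48 mm, 56 tall, standing loose on the tray. Origin: centre of underside. The aluminium tray (250 x 440 mm, fixed, floor 3 mm, rim 14 mm above the dresser top) also carries teething keys and a blue nail file case, both at most 14 mm tall.
- spoon_cup: Bystander: white ceramic cup, diameter 80 mm, 100 tall, loose on the dresser on the far side of the turntable from the tray; its wooden spoons reach 200 mm up and 60 mm out from its axis. Origin: centre of underside.
There are look-alikes about, which are no part of the job. Several things look just like the clip: the one meant starts farthest to the robot's right. There is more than one size of the turntable; the job needs the middle-sized.

How it is judged:
At the end, for the whole second after the job is handed in: The clip sits in the spindle's groove, its seat centred on the spindle to within 7 mm, its underside no more than 12 mm above the plate, level to within 10 degrees, let go and at rest (horizontal distance between clip and turntable below 0.007 m and z of clip in the frame of turntable between 0.027 and 0.042 m and angle between clip's own z axis and vertical below 0.18 rad and linear speed of clip below 0.02 m/s); the robot touches nothing.
It fails at once if the pacifier capsule is shoved more than 40 mm or knocked over (distance of capsule from where it was at the start of the episode above 0.04 m or angle between capsule's own z axis and vertical above 0.6 rad).
It fails at once if the cup of spoons is shoved more than 40 mm or knocked over (distance of spoon_cup from where it was at the start of the episode above 0.04 m or angle between spoon_cup's own z axis and vertical above 0.6 rad).
It also fails if it takes over 38 s, if anything falls off the work surface, if the arm or the gripper's body presses on something with over 40 N, if the wrist force passes 120 N, or if a joint passes its speed limit or range.

## Working session

There is one attempt and no reset: what is moved stays moved. The work goes in short steps, Python scripts to look and compute and a tool call to move; the robot and the scene stay as the last step left them, time stands still between calls to the robot, and variables do not carry over. Pictures are saved under pics/ and viewed, at most 10 in all, crops included, and the job is handed in when it is done.

Besides the shell and the picture viewer there is one more tool, called as name(argument=value, ...) on one line, values as JSON. jog_arm: Moves the arm, as the interface text tells. Its arguments: {"type":"object","properties":{"increments":{"type":"array"}},"required":["increments"]}

```bash
mkdir -p pics
python3 - <<'E'
from station import *
import cv2
for n in("scene","top"):
    cv2.imwrite(f"pics/{n}0.png",snapshot(n)[:,:,::-1]); c=calibration(n); print(n,c)
print(state())
E
```

```text
scene {'camera_matrix': array([[454.57950108,   0.        , 324.96531018],
       [  0.        , 454.57950108, 242.44585006],
       [  0.        ,   0.        ,   1.        ]]), 'dist_coeffs': array([-0.07282638,  0.        ,  0.        ,  0.        ,  0.        ]), 'rvec': array([ 1.60159789,  1.89604107, -0.83992134]), 'tvec': array([ 0.17928549, -0.25523469,  1.47083078])}
top {'camera_matrix': array([[544.5712048 ,   0.        , 320.26346145],
       [  0.        , 544.5712048 , 227.73809842],
       [  0.        ,   0.        ,   1.        ]]), 'dist_coeffs': array([0.02698242, 0.        , 0.        , 0.        , 0.        ]), 'rvec': array([ 2.13004537, -2.15788439,  0.15766064]), 'tvec': array([-0.06678386,  0.44399217,  1.24964859])}
{'clock': 0.1, 'joint_pos': array([ 1.0913144 ,  0.60005998, -0.00256051,  1.60005615,  0.00178783,
        0.94286263, -0.07977082]), 'dq': array([-0.00057641, -0.00050477, -0.00147391, -0.00076511,  0.00021466,
        0.00018888, -0.00079353]), 'joint_torque': array([ 5.60104920e-03, -7.77994823e+01,  1.56940274e+00, -2.58625084e+01,
        1.25598698e-02,  5.43066344e-03,  3.86463785e-05]), 'eef_pos': array([ 0.28402434, -0.66659954,  0.23049007]), 'ee_rot': array([ 9.79779583e-01,  2.00078711e-01, -1.91746016e-04, -6.64805070e-04]), 'ft_force': array([0.10635066, 0.09858752, 0.019355  ]), 'torque': array([-0.01199536, -0.02057656, -0.01278695]), 'grip_force': 0.0, 'width': 0.08533863269459638}
```

View pics/scene0.png

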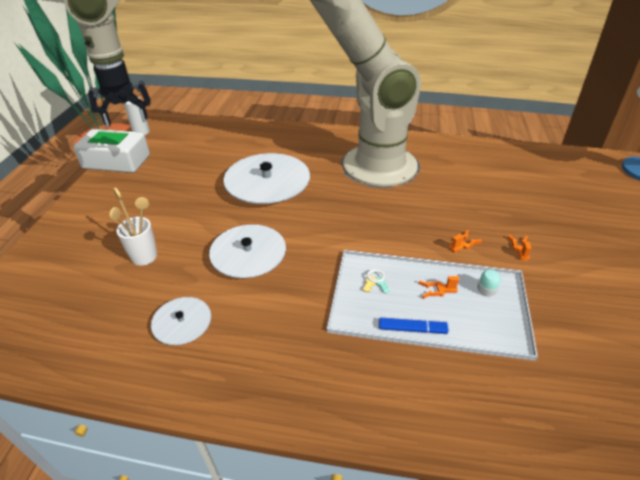

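View pics/top0.png

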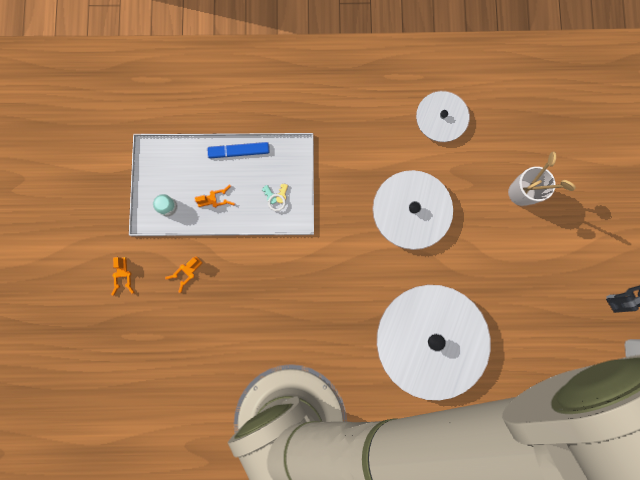

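Top view: three clip look-alikes, at (122,275), (185,272) and (213,198). Robot's right is image right, so the one at (213,198) is meant, and it is also the one on the tray. Turntables are at (443,116) small, (413,209) middle and (434,342) large. I take (413,209). The capsule is at (165,204) and the cup at (532,187).

```bash
cat > h.py <<'E'
import numpy as np,cv2
from station import *
def ray(n,px,z):
    c=calibration(n);R=cv2.Rodrigues(c['rvec'])[0];C=-R.T@c['tvec']
    u=cv2.undistortPoints(np.float64(px).reshape(-1,1,2),c['camera_matrix'],c['dist_coeffs'])[:,0]
    d=np.c_[u,np.ones(len(u))]@R
    return C+d*((z-C[2])/d[:,2])[:,None]
def orange(im):
    h=cv2.cvtColor(im,cv2.COLOR_RGB2HSV); return cv2.inRange(h,(4,150,80),(18,255,255))
def proj(n,P):
    c=calibration(n);return cv2.projectPoints(np.float64(P).reshape(-1,3),c['rvec'],c['tvec'],c['camera_matrix'],c['dist_coeffs'])[0][:,0]
E
python3 - <<'E'
from h import *
im=cv2.imread("pics/top0.png")[:,:,::-1].copy()
s=cv2.imread("pics/scene0.png")[:,:,::-1].copy()
# plate: bright low-saturation blob near (413,209)
h=cv2.cvtColor(im,cv2.COLOR_RGB2HSV)
m=cv2.inRange(h,(0,0,150),(180,50,255)); x=cv2.findContours(m,0,2)[0]
for c in x:
    if cv2.contourArea(c)>1500 and cv2.pointPolygonTest(c,(400,225),False)>0:
        e=cv2.fitEllipse(cv2.convexHull(c));print('plate',e,ray("top",[e[0]],.03))
k=cv2.inRange(h,(0,0,0),(180,255,50))[198:216,405:424]
ys,xs=np.nonzero(k);print('head',xs.mean()+405,ys.mean()+198,len(xs),ray("top",[[xs.mean()+405,ys.mean()+198]],.06))
def show(im,x0,y0,w,hh,f=None):
    return cv2.resize(im[y0:y0+hh,x0:x0+w],(400,int(400*hh/w)),interpolation=cv2.INTER_CUBIC)
a=show(im,185,170,60,60);b=show(s,410,265,60,60)
cv2.imwrite("pics/crop.png",np.hstack([a,b])[:,:,::-1])
E
```

```text
plate ((412.6211242675781, 209.40963745117188), (78.1756820678711, 80.34213256835938), 121.41755676269531) [[ 0.4845379  -0.29192095  0.03      ]]
head 414.609756097561 207.41463414634146 82 [[ 0.48372572 -0.29151988  0.06      ]]
```

View pics/crop.png

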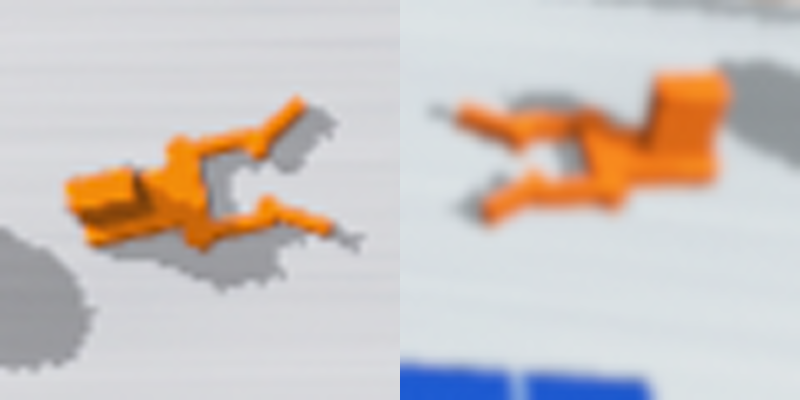

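The crop shows the tray clip from both cameras. In the top view the fin top is near (200.5,198.5) and the lip ends near (230,185) and (234.5,204.5). The mouth faces the turntable.

Run:
```python
from h import *
from scipy.spatial.transform import Rotation as R
f=ray("top",[[200.5,198.6]],.045)[0]
l=ray("top",[[230.2,185],[234.7,204.6]],.010)
# fin corners & scene fin top
fs=ray("scene",[[410+292/6.667,265+85/6.667]],.045)[0]
print('fin',f,'fin scene',fs,'lips',l,np.linalg.norm(l[0]-l[1]))
m=l.mean(0);d=(m-f)[:2];print(np.linalg.norm(d),'yaw',np.arctan2(d[1],d[0]))
p=(l[0]-l[1])[:2];print('yaw from lips',np.arctan2(p[1],p[0])-np.pi/2)
for b in [ray("top",[[185+183/6.667,170+142/6.667],[185+205/6.667,170+248/6.667]],.01)]:
    p=(b[0]-b[1])[:2];print('yaw body',np.arctan2(p[1],p[0])-np.pi/2,b.mean(0))
print('capsule',ray("top",[[165,204]],.055))
M=R.from_quat(state()['ee_rot']).as_matrix();print('tool y',M[:,1],np.arctan2(M[1,1],M[0,1]))
print(proj("top",[[.4837,-.2915,.06]]),proj("scene",[[.4837,-.2915,.062]]))
```

```text
fin [0.51416918 0.2078736  0.045     ] fin scene [0.52004212 0.20764146 0.045     ] lips [[0.55411424 0.14445479 0.01      ]
 [0.50561989 0.13308199 0.01      ]] 0.04981006343714698
0.0708657390175135 yaw -1.3474276815326327
yaw from lips -1.3404411455487009
yaw body -1.356070787757422 [0.51944757 0.18290321 0.01      ]
capsule [[0.50032993 0.28772702 0.055     ]]
tool y [ 0.39206582 -0.91993613 -0.00137945] -1.167919793472805
[[414.60157699 207.42567844]] [[247.5458104  237.99269419]]
```

jog_arm(increments=[[0, [15.4, 58.4, 0], [0, 0, 0.0927]], [0, [15.4, 58.4, 0], [0, 0, 0.0927]], [0, [15.4, 58.4, 0], [0, 0, 0.0927]], [0, [15.4, 58.4, 0], [0, 0, 0.0927]], [0, [15.4, 58.4, 0], [0, 0, 0.0927]], [0, [15.4, 58.4, 0], [0, 0, 0.0927]], [0, [15.4, 58.4, 0], [0, 0, 0.0927]], [0, [15.4, 58.4, 0], [0, 0, 0.0927]], [0, [15.4, 58.4, 0], [0, 0, 0.0927]], [0, [15.4, 58.4, 0], [0, 0, 0.0927]]])

```text
clock: 1.35
eef_pos: [0.4384, -0.0812, 0.2314]
ee_rot: [0.786, 0.618, 0.0, 0.0]
ft_force: [1.4, 0.3, 0.3]
width: 0.0856
grip_force: 0.0
```

jog_arm(increments=[[0, [15.4, 58.4, -25], [0, 0, 0.0927]], [0, [15.4, 58.4, -25], [0, 0, 0.0927]], [0, [15.4, 58.4, -25], [0, 0, 0.0927]], [0, [15.4, 58.4, -25], [0, 0, 0.0927]], [0, [15.4, 58.4, -25], [0, 0, 0.0927]], [0, [0, 0, 0], [0, 0, 0]], [0, [0, 0, 0], [0, 0, 0]]])

```text
clock: 2.22
eef_pos: [0.5112, 0.1957, 0.1113]
ee_rot: [0.624, 0.781, -0.001, -0.0]
ft_force: [-0.2, -1.1, -0.0]
width: 0.0849
grip_force: 0.0
```

Run:
```python
from h import *
from scipy.spatial.transform import Rotation as R
im=snapshot("scene");s=state()
M=R.from_quat(s['ee_rot']).as_matrix();print(s['clock'],s['eef_pos'],M[:,2],np.arctan2(M[1,1],M[0,1]),s['joint_pos'])
cv2.imwrite("pics/a1.png",cv2.resize(im[180:360,320:560],(720,540))[:,:,::-1])
```

```text
2.275 [0.5114724  0.19490646 0.11169677] [-7.01770676e-04 -1.20869397e-03 -9.99999023e-01] 0.22109761411626014 [-0.20060106  0.58366626 -0.38501588  2.0917775   0.41560928  0.54020131
 -0.66765543]
```

View pics/a1.png

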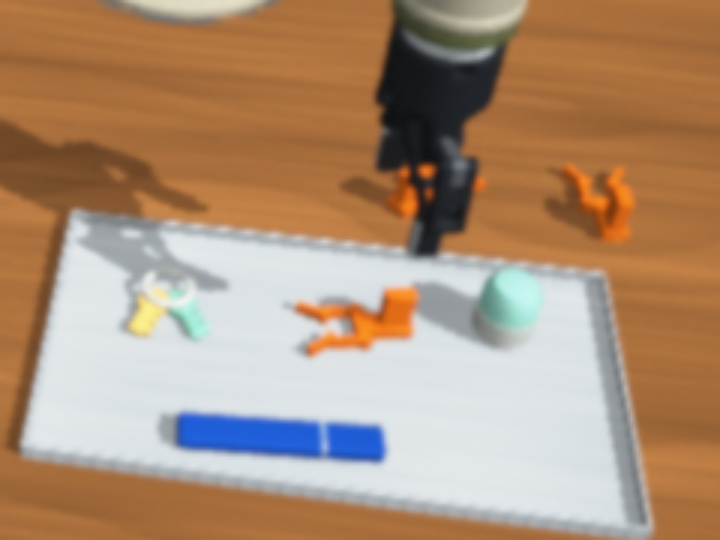

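The gripper hangs over the tray, with the clip unobstructed at about (360,320) in the crop and the capsule clear to its right. The arm stopped 14 mm short in y, so I correct that and descend.

jog_arm(increments=[[0, [2, 7, 0], [0, 0, 0]], [0, [2, 7, 0], [0, 0, 0]], [0, [0, 0, -20], [0, 0, 0]], [0, [0, 0, -20], [0, 0, 0]], [0, [0, 0, -16], [0, 0, 0]], [0, [0, 0, 0], [0, 0, 0]]])

```text
clock: 3.02
eef_pos: [0.5154, 0.2101, 0.0549]
ee_rot: [0.624, 0.781, -0.001, -0.0]
ft_force: [-0.7, -0.7, 0.6]
width: 0.0855
grip_force: 0.0
```

Run:
```python
from h import *
im=snapshot("scene");s=state();print(s['eef_pos'],s['ft_force'])
cv2.imwrite("pics/a2.png",cv2.resize(im[220:320,380:520],(784,560),interpolation=cv2.INTER_CUBIC)[:,:,::-1])
```

```text
[0.51567165 0.21029043 0.0555734 ] [ 0.08933633 -0.17123877 -0.07411936]
```

View pics/a2.png

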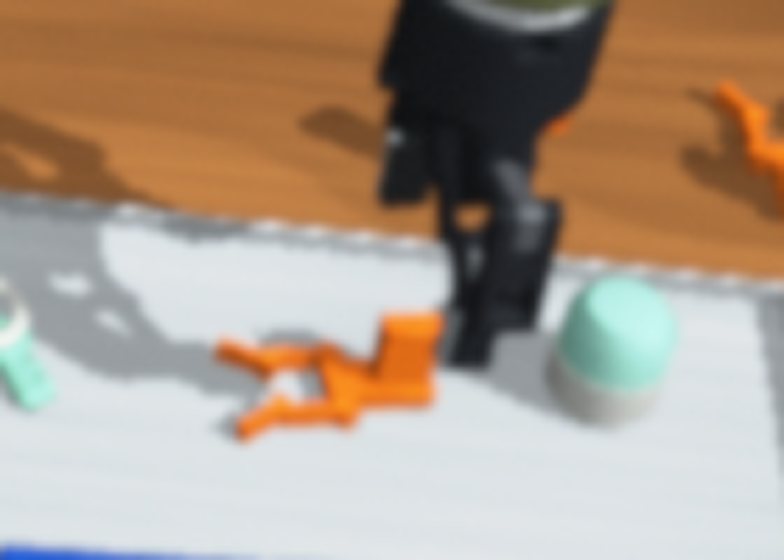

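Run:
```python
from h import *
e=np.array([.5157,.2103,.0555]);d=np.array([np.cos(.222),np.sin(.222),0])
P=[e+.0425*d+[0,0,.013],e-.0425*d+[0,0,.013],e+.05*d+[0,0,.013],[.5155,.209,.045],[.5155,.209,.013],[.5005,.2875,.056],[.4837,-.2915,.062]]
print((proj("scene",P)-[380,220])*5.6)
```

```text
[[ 458.65765122  354.27340396]
 [ 403.64518155  203.45549888]
 [ 463.81482205  368.46994179]
 [ 416.22099221  315.79934727]
 [ 401.86117057  368.19756773]
 [ 613.05720485  293.30288522]
 [-741.74346177  100.75908749]]
```

The picture matches the projected finger positions and the fin lies within a few mm of the plan. I descend and grip.

jog_arm(increments=[[0, [1, 0, -14], [0, 0, 0]], [0, [0, 0, -14], [0, 0, 0]], [0, [0, 0, -11], [0, 0, 0]], [0, [0, 0, 0], [0, 0, 0]], [1, [0, 0, 0], [0, 0, 0]], [1, [0, 0, 0], [0, 0, 0]], [1, [0, 0, 0], [0, 0, 0]], [1, [0, 0, 0], [0, 0, 0]], [1, [0, 0, 0], [0, 0, 0]], [1, [0, 0, 0], [0, 0, 0]]])

```text
clock: 4.32
eef_pos: [0.517, 0.2102, 0.0171]
ee_rot: [0.624, 0.781, 0.0, 0.0]
ft_force: [-1.1, -0.3, 6.3]
width: 0.0114
grip_force: 58.9
```

jog_arm(increments=[[1, [0, 0, 20], [0, 0, 0]], [1, [0, 0, 30], [0, 0, 0]], [1, [0, 0, 30], [0, 0, 0]], [1, [-7, -50, 0], [0, 0, 0]], [1, [-7, -50, 0], [0, 0, 0]], [1, [-7, -50, 0], [0, 0, 0]], [1, [-7, -50, 0], [0, 0, 0]], [1, [-7, -50, 0], [0, 0, 0]], [1, [-7, -50, 0], [0, 0, 0]], [1, [-7, -50, 0], [0, 0, 0]]])

```text
clock: 5.58
eef_pos: [0.4674, -0.1413, 0.0967]
ee_rot: [0.624, 0.781, 0.0, -0.0]
ft_force: [0.8, 0.3, -0.7]
width: 0.011
grip_force: 58.5
```

jog_arm(increments=[[1, [-7, -30, 0], [0, 0, 0]], [1, [0, 0, 0], [0, 0, 0]], [1, [0, 0, 0], [0, 0, 0]], [1, [0, 0, 0], [0, 0, 0]]])

```text
clock: 6.08
eef_pos: [0.4612, -0.1686, 0.0968]
ee_rot: [0.623, 0.782, 0.0, -0.0]
ft_force: [0.8, -0.7, -0.9]
width: 0.011
grip_force: 58.5
```

Run:
```python
from h import *
from scipy.spatial.transform import Rotation as R
s=state();M=R.from_quat(s['ee_rot']).as_matrix();print(s['clock'],s['eef_pos'],M[:,2],np.arctan2(M[1,1],M[0,1]),s['width'])
a=snapshot("scene")[200:290,210:330];b=snapshot("top")[150:240,320:440]
f=lambda i:cv2.resize(i,(400,300),interpolation=cv2.INTER_CUBIC)
cv2.imwrite("pics/a3.png",cv2.resize(np.hstack([f(a),f(b)]),(800,300))[:,:,::-1])
```

```text
6.075 [ 0.46121488 -0.16856063  0.0967934 ] [ 2.90110448e-04  3.97296572e-04 -9.99999879e-01] 0.22446679263815883 0.010950464840047972
```

View pics/a3.png

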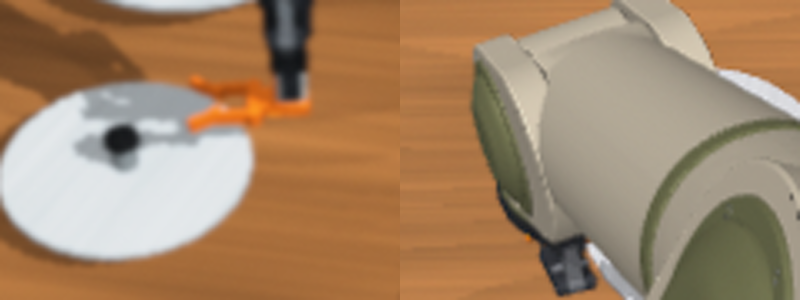

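The scene half of the picture shows the clip level in the hand, lip ends near (267,225) and (267,237), and spindle head near (247,241). The arm hides the top view, so I compare clip and spindle within the scene view.

Run:
```python
from h import *
im=cv2.imread("pics/scene0.png")[:,:,::-1].copy();h=cv2.cvtColor(im,cv2.COLOR_RGB2HSV)
m=cv2.inRange(h,(0,0,140),(180,60,255));m[:, :205]=0;m[:,292:]=0;m[:215]=0;m[285:]=0
c=max(cv2.findContours(m,0,2)[0],key=cv2.contourArea);e=cv2.fitEllipse(cv2.convexHull(c))
hull=cv2.convexHull(c)[:,0].astype(float);W=ray("scene",hull,.03)[:,:2]
print('plate scene',e,cv2.minEnclosingCircle(W.astype(np.float32)))
k=cv2.inRange(h,(0,0,0),(180,255,70));k[:232]=0;k[250:]=0;k[:,:238]=0;k[:,257:]=0
ys,xs=np.nonzero(k);print('head px',xs.mean(),ys.mean(),len(xs),xs.min(),xs.max(),ys.min(),ys.max(),ray("scene",[[xs.mean(),ys.mean()]],.057))
for z in(.03,.052,.057,.062):print(z,proj("scene",[[.484,-.2915,z]]))
im=snapshot("scene");m=orange(im);m[:, :240]=0;m[:,320:]=0;m[:200]=0;m[260:]=0
c=max(cv2.findContours(m,0,1)[0],key=cv2.contourArea)[:,0]
print(c[c[:,0]<272].tolist())
E=state()['eef_pos'];u=np.array([np.cos(-1.347),np.sin(-1.347)]);v=np.array([-u[1],u[0]])
for x,y in((31,26),(31,-26),(31,20.5),(31,-20.5),(10,7.5),(10,-7.5)):
    q=E[:2]+u*(x+42)/1e3+v*y/1e3;print(x,y,proj("scene",[[*q,.083],[*q,.093]]).round(1).tolist())
```

```text
plate scene ((246.99185180664062, 250.72500610351562), (52.794437408447266, 77.4241943359375), 81.29841613769531) ((0.48997265100479126, -0.29397085309028625), 0.09760462492704391)
head px 245.86206896551724 241.51724137931035 58 242 250 238 245 [[ 0.49159629 -0.29402678  0.057     ]]
0.03 [[249.04588336 247.57613086]]
0.052 [[247.99582936 241.08198009]]
0.057 [[247.75364148 239.58207598]]
0.062 [[247.51012243 238.07314197]]
[[271, 205], [270, 205], [269, 205], [268, 205], [267, 205], [266, 205], [265, 205], [264, 205], [263, 205], [262, 205], [261, 205], [260, 205], [259, 205], [258, 205], [257, 205], [256, 205], [255, 205], [254, 205], [253, 205], [252, 205], [251, 204], [250, 204], [249, 204], [248, 204], [247, 204], [246, 204], [245, 203], [244, 203], [243, 203], [242, 202], [241, 202], [240, 202], [240, 203], [240, 204], [240, 205], [240, 206], [240, 207], [240, 208], [240, 209], [240, 210], [240, 211], [240, 212], [240, 213], [240, 214], [240, 215], [240, 216], [240, 217], [240, 218], [240, 219], [240, 220], [240, 221], [240, 222], [240, 223], [241, 223], [242, 223], [243, 223], [244, 223], [245, 223], [246, 223], [247, 222], [248, 222], [249, 222], [250, 222], [251, 222], [252, 222], [253, 222], [254, 222], [255, 223], [256, 223], [257, 223], [258, 223], [259, 223], [260, 223], [261, 223], [262, 223], [263, 224], [264, 224], [265, 224], [266, 225], [267, 225], [268, 226], [269, 226], [270, 227], [271, 227], [271, 234], [270, 234], [269, 235], [268, 235], [267, 236], [267, 237], [267, 238], [268, 238], [269, 238], [270, 237], [271, 237]]
31 26 [[267.2, 239.3], [266.9, 236.2]]
31 -26 [[268.1, 225.2], [267.7, 222.1]]
31 20.5 [[267.3, 237.8], [267.0, 234.6]]
31 -20.5 [[268.0, 226.6], [267.6, 223.5]]
10 7.5 [[276.3, 233.8], [276.0, 230.7]]
10 -7.5 [[276.4, 229.7], [276.1, 226.6]]
```

jog_arm(increments=[[1, [2, -10, -20], [0, 0, 0]], [1, [0, -8, -20], [0, 0, 0]], [1, [0, -2, -8], [0, 0, 0]], [1, [0, 0, 0], [0, 0, 0]], [1, [0, 0, 0], [0, 0, 0]]])

```text
clock: 6.85
eef_pos: [0.4631, -0.1894, 0.0493]
ee_rot: [0.624, 0.781, 0.0, 0.0]
ft_force: [0.8, -0.0, -0.4]
width: 0.011
grip_force: 58.5
```

Run:
```python
from h import *
s=state();print(s['clock'],s['eef_pos'],s['ft_force'])
im=snapshot("scene")
f=im[225:273,230:294];cv2.imwrite("pics/a4.png",cv2.resize(f,(768,576),interpolation=cv2.INTER_CUBIC)[:,:,::-1])
E=s['eef_pos'];u=np.array([np.cos(-1.347),np.sin(-1.347)]);v=np.array([-u[1],u[0]]);b=E[2]-.014
for x,y in((31,26),(31,-26),(10,7.5),(10,-7.5),(-56,6)):
    q=E[:2]+u*(x+42)/1e3+v*y/1e3;print(x,y,((proj("scene",[[*q,b],[*q,b+.01]])-[230,225]+.5)*12).round().tolist())
for x in(.4845,.490):print(((proj("scene",[[x,-.293,z] for z in(.03,.052,.062)])-[230,225]+.5)*12).round().tolist())
```

```text
6.85 [ 0.46311229 -0.18935458  0.04926747] [ 0.83545086 -0.02046143 -0.37450192]
31 26 [[375.0, 346.0], [370.0, 311.0]]
31 -26 [[387.0, 176.0], [383.0, 141.0]]
10 7.5 [[481.0, 281.0], [477.0, 245.0]]
10 -7.5 [[484.0, 231.0], [479.0, 196.0]]
-56 6 [[800.0, 263.0], [797.0, 227.0]]
[[227.0, 278.0], [214.0, 200.0], [208.0, 164.0]]
[[219.0, 296.0], [206.0, 218.0], [200.0, 181.0]]
```

View pics/a4.png

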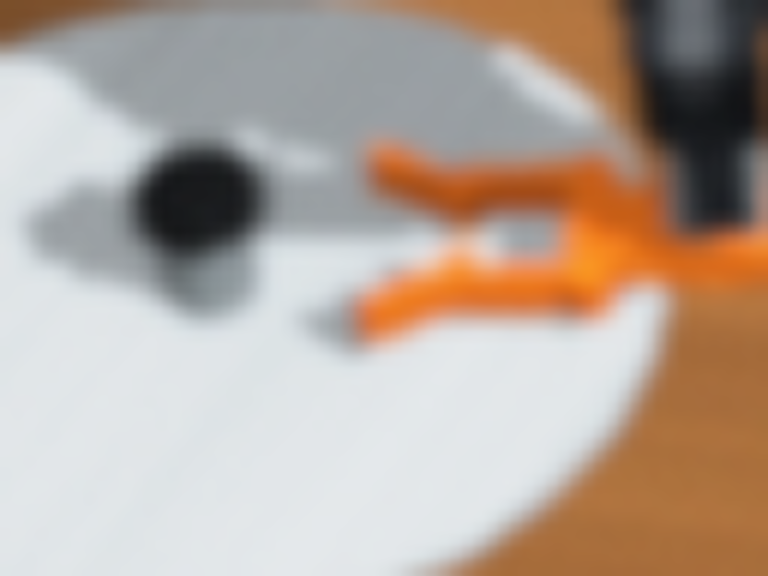

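The clip matches its predicted outline, with lips at y≈140 and 345. The head centre at about (199,197) puts the spindle at about (0.489,-0.2935), so I shift +2 mm in x and push in.

jog_arm(increments=[[1, [2, 0, 0], [0, 0, 0]], [1, [2.2, -9.8, 0], [0, 0, 0]], [1, [2.2, -9.8, 0], [0, 0, 0]], [1, [2.2, -9.8, 0], [0, 0, 0]], [1, [0, 0, 0], [0, 0, 0]]])

```text
clock: 7.52
eef_pos: [0.4714, -0.2205, 0.0486]
ee_rot: [0.625, 0.781, -0.0, 0.0]
ft_force: [-0.7, -0.5, -0.6]
width: 0.011
grip_force: 58.5
```

jog_arm(increments=[[1, [1.1, -4.9, 0], [0, 0, 0]], [1, [1.1, -4.9, 0], [0, 0, 0]], [1, [0, 0, 0], [0, 0, 0]]])

```text
clock: 7.9
eef_pos: [0.4737, -0.2293, 0.0487]
ee_rot: [0.624, 0.781, -0.0, 0.0]
ft_force: [0.2, -0.9, -0.6]
width: 0.0109
grip_force: 58.5
```

jog_arm(increments=[[1, [1.1, -4.9, 0], [0, 0, 0]], [1, [1.1, -4.9, 0], [0, 0, 0]], [1, [0, 0, 0], [0, 0, 0]]])

```text
clock: 8.28
eef_pos: [0.4749, -0.2372, 0.0484]
ee_rot: [0.624, 0.782, 0.0, -0.001]
ft_force: [-1.9, 6.5, -0.4]
width: 0.0109
grip_force: 58.9
```

jog_arm(increments=[[1, [1.1, -4.9, 0], [0, 0, 0]], [1, [1.1, -4.9, 0], [0, 0, 0]], [1, [0, 0, 0], [0, 0, 0]]])

```text
clock: 8.65
eef_pos: [0.4778, -0.2494, 0.0487]
ee_rot: [0.625, 0.781, -0.0, 0.0]
ft_force: [-1.4, -1.2, -1.9]
width: 0.0107
grip_force: 58.9
```

jog_arm(increments=[[1, [0.9, -4, 0], [0, 0, 0]], [1, [0, 0, 0], [0, 0, 0]]])

```text
clock: 8.9
eef_pos: [0.479, -0.2521, 0.0488]
ee_rot: [0.624, 0.781, 0.0, -0.0]
ft_force: [-0.9, 3.4, 0.2]
width: 0.0106
grip_force: 59.2
```

jog_arm(increments=[[1, [0.7, -3, 0], [0, 0, 0]], [1, [0, 0, 0], [0, 0, 0]]])

```text
clock: 9.15
eef_pos: [0.479, -0.2525, 0.0489]
ee_rot: [0.623, 0.782, 0.001, -0.001]
ft_force: [-4.7, 13.1, 6.8]
width: 0.0109
grip_force: 60.2
```

It snapped: the force dropped and then the seat wall met the spindle. I relax, lower the clip to the plate and let go.

jog_arm(increments=[[1, [-0.5, 2.5, -2], [0, 0, 0]], [1, [0, 0, -2], [0, 0, 0]], [1, [0, 0, 0], [0, 0, 0]], [0.5, [0, 0, 0], [0, 0, 0]], [0.5, [0, 0, 0], [0, 0, 0]], [0.5, [0, 0, 0], [0, 0, 0]], [0.5, [0, 0, 0], [0, 0, 0]]])

```text
clock: 10.02
eef_pos: [0.4792, -0.2534, 0.0448]
ee_rot: [0.624, 0.781, -0.0, 0.0]
ft_force: [0.1, 0.2, 0.4]
width: 0.0425
grip_force: 0.0
```

jog_arm(increments=[[0.5, [0, 0, 20], [0, 0, 0]], [0.5, [0, 0, 40], [0, 0, 0]], [0.5, [0, 0, 50], [0, 0, 0]], [0.5, [0, 50, 20], [0, 0, 0]], [0.5, [0, 60, 0], [0, 0, 0]], [0.5, [0, 60, 0], [0, 0, 0]], [0.5, [0, 60, 0], [0, 0, 0]], [0.5, [0, 60, 0], [0, 0, 0]], [0.5, [0, 60, 0], [0, 0, 0]], [0.5, [0, 0, 0], [0, 0, 0]]])

```text
clock: 11.28
eef_pos: [0.4791, 0.1025, 0.1753]
ee_rot: [0.621, 0.784, 0.002, -0.0]
ft_force: [-0.3, -0.5, -0.1]
width: 0.043
grip_force: 0.0
```

Run:
```python
from h import *
s=state();print(s['clock'],s['eef_pos'],s['ft_force'],s['width'])
a=snapshot("scene")[215:275,220:300];b=snapshot("top")[170:245,365:465]
f=lambda i:cv2.resize(i,(400,300),interpolation=cv2.INTER_CUBIC)
cv2.imwrite("pics/a5.png",np.hstack([f(a),f(b)])[:,:,::-1])
```

```text
11.275 [0.47908653 0.10253757 0.17530982] [-0.31416065 -0.52210507 -0.12601928] 0.04300579278280109
```

View pics/a5.png

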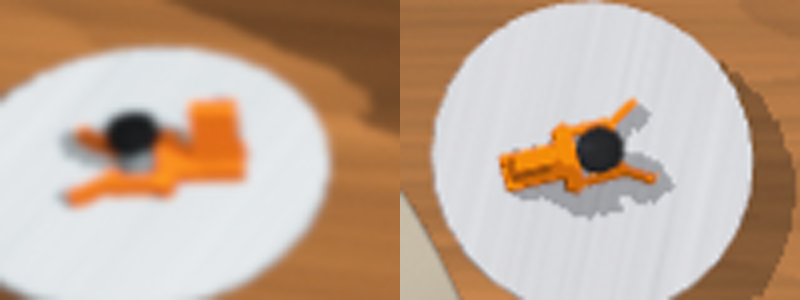

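Both views show the clip lying level on the plate with its arms closed behind the spindle. The head is at about (600,150) in the top half, and the gripper is well clear.

jog_arm(increments=[[0.5, [0, 0, 0], [0, 0, 0]], [0.5, [0, 0, 0], [0, 0, 0]]])

```text
clock: 11.62
eef_pos: [0.4792, 0.0953, 0.1747]
ee_rot: [0.625, 0.78, -0.0, 0.0]
ft_force: [-0.6, 0.6, -0.6]
width: 0.0425
grip_force: 0.0
```

```bash
python3 -c "
from station import *
print(hand_in())"
```

```text
the job is handed in; nothing more can be done
None
```

I snapped the tray clip home on the middle turntable's spindle, let go, and handed in at about 11.6 s. The last pictures show it level and seated; the hand-in gave no verdict back.

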